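# Shut up the bench tool chest

### The arm

A 6-joint arm with a two-finger parallel gripper is mounted at the origin on the work surface. World frame = base frame: x ahead of the robot, y to its left, z up, the work surface at z = 0. Lengths are in m, angles in rad, forces in N, time in s.
With the tool pointing down it reaches from about 0.3 to 0.75 m from the base axis. Payload 8.5 kg.
Tool frame: the origin (TCP) lies on the centre line of the jaws, within the pads' length; the fingertips stand 17 mm ahead of it and the grasp point (between the pads) lies 2 mm behind it; z points along the fingers, y is the line along which they close (so a half turn about z gives the same grasp; the last joint's range is limited). The gripper opens to 88 mm and grips with 3 to 60 N. Pads are 18 mm wide; open, the fingers measure 123 mm over their backs; the gripper's body (75 mm by 187 mm) begins 45 mm behind the grasp point.
Start: joints at [-1.335, 0.381, 1.297, -0, 1.464, -0.215], TCP at [0.24, -0.495, 0.256] pointing down, gripper open.
Joint ranges: [-3.11, 3.11], [-0.89, 2.33], [0.22, 2.48], [-1.42, 4.56], [0.17, 2.85], [-2.88, 2.88]. Speed limits (rad/s): [2.39, 2.39, 3.14, 3.14, 3.14, 3.14].

### API

Orientations are given as a rotation vector (axis times angle).
In Python, from bench import * gives the robot as it stands.
- The arm moves only by the tool drive_tool, never from a script. Its arguments are lists of equal length, an entry for each row: "delta_pos": the shift along the tool's x, y, z in units of 40 mm (1.0 is 40 mm), a list of three; "yaw": the turn about the tool's z in units of 5 degrees (1.0 is 5 degrees); "grip": the gripper command: -1 is shut, 1 is fully open, values between are in proportion. A call has 1 to 10 rows; each row shifts and turns the commanded pose from where the row before left it, along the tool's axes as they then stand; what a row does not reach is not made up. A row lasts 1/12 s, in which the tool goes at most 41.7 mm and 7.16 degrees, less where a joint would pass 70% of its speed; a pose out of reach is approached as far as the arm can. A call with a number of a shift or a turn outside -1 to 1 is refused whole. A call with a gripper value outside its range is refused whole. The fingers move at their own pace and stop on an object; the grip force is fixed at half the most. Time passes only in rows, so rows that do not move let the fingers close. It gives the time, the measured TCP pose, the force, the opening and the grip force at its end, in the units of the state.
- read_state(): the state, without advancing time (a new reading comes with each control period).
- camera(name): name is "side" or "top"; returns a dict with "frame" (384x512x3 uint8, red, green, blue), "mtx" (3x3 intrinsics, pixels), "rvec" (rotation vector, rad) and "tvec" (3), from world to camera coordinates, as OpenCV has them. Camera axes: x right, y down, z forward; pixel columns grow to the right and rows downward; lengths in m; the calibration is good to about 2 mm. A picture is of the moment at which its call begins. There is no depth.
- close_job(): hands the job in; it is judged then, once.
The state is a dict: "time_s": time; "joint_pos": joint angles; "joint_vel": joint speeds; "joint_torque": joint torques, N m; "ee_pos": TCP position; "tool_rot": TCP orientation; "force": force on the tool from outside, world axes, zero at the start; "ft_torque": the same for the moment, N m; "gripper_width": opening from 0.0 (shut) to 1.0 (fully open); "grip_force": force on a finger pad.
Only numpy, scipy, OpenCV 4.12 (cv2) and the standard library are available. Lean on these libraries where they do the work, as an engineer would, in place of code of your own. Each camera call takes 0.05 s, during which the arm holds its last target. There are 200 camera calls.

### The job

Shut up the red bench chest using only pushes with the fingertips, gripping and lifting nothing: first push the grey case that sticks out of the bay on the robot's left all the way in, and then swing the bay's door fully shut in front of it. Also push the open drawer on the right fully home, at any time. Leave the spray can, the jar and the carton where they are.

Things in the scene. Friction and masses are not known exactly. Their poses are not given: they have to be found in the camera images.
- chest: Fixed low red steel chest, 240 deep (x) x 400 wide (y) x 130 high mm. Origin: centre of its underside; x points from front to back, y left. Front plane at x = -120 mm; the roof (z 120 to 130, nothing on it) begins at x = -100. Left: open-fronted bay, y 35 to 190, z 20 to 120, back stop at x = +50. Right: the drawer. Tips reaching about 45 mm below the roof's top push everything well.
- bay (a point): Middle of the front edge of the bay's floor, at (-120, 112.5, 20) mm in the chest's frame; axes as the chest's.
- case_center (a point): Centre of the loose grey plastic tool case, a box 170 (x) x 135 (y) x 90 high mm, about 0.7 kg, sliding on the bay's floor with 10 mm play each side and above. Axes as the chest's but for slight yaw. Starts 45 to 75 mm out of the bay. When home it touches the back stop, its front is flush with the chest's front plane, and this point lies 85 mm in from point bay along x.
- case_front (a point): Middle of the front face of the case (the face to push), 85 mm in front of case_center; the face is 135 wide x 90 high mm, flat.
- door (a joint): Door angle, rad: 0 = shut, grows as it opens towards the robot, to the left; stop at 1.8. Starts at 1.1 to 1.6. Panel 180 wide x 105 high (z 22 to 127) x 12 thick mm, vertical hinge at its left (+y) edge; light friction, stays where left, no catch. Its outer face looks to -x of the chest when shut, to +y at 90 degrees. Shut, its inner face is 6 mm before the chest's front plane.
- door_hinge (a point): Point on the door's hinge axis, at half the door's height (z = 74.5 mm), in the middle of its thickness, at (-132, 197) mm in the chest's frame. Fixed to the door: its axes are the chest's when the door is shut and turn with it.
- door_free_edge (a point): Middle of the door's free upright edge, in the middle of its thickness, 180 mm from door_hinge.
- drawer (a joint): How far the drawer is out, m: 0 = shut, at most 0.15. Starts at 0.06 to 0.12. Slides to -x of the chest with about 2 N of friction plus damping, stays where it is left, no catch.
- drawer_face (a point): Middle of the outer face of the aluminium strip (16 high x 190 wide mm, z = 117 mm) along the top of the drawer's red front, the place to push; it stands 6 mm proud of the front, which spans z 20 to 125 mm. With the drawer shut it is at (-139, -96.5, 117) mm in the chest's frame.
- spray_center (a point): Centre (half-way up) of a standing spray can, 60 diameter x 180 high mm, on the bench to the right of the chest. Bystander.
- jar_center (a point): Centre of a small jar, 60 diameter x 65 high mm, on the bench to the right of the open drawer, nearer than the chest. Bystander.
- carton_center (a point): Centre of a small cardboard carton, 90 x 70 x 50 mm high, on the bench to the left of the chest. Bystander.
There are look-alikes about, which are no part of the job. Of the things like the part that bears case_center, leave any that is purple or yellow; of the rest the larger one is meant.

How it is judged:
On the way, in this order (a step that is already met when the one before it is completed fails the run):
1. the case is pushed fully into the bay while the door is still open (x of case_center in the frame of bay above 0.078 m and value of joint door above 0.4 rad), for 0.2 s.
2. the door is swung shut (value of joint door below 0.04 rad), for 0.2 s.
At the end, for the whole second after the job is handed in: The case is in the bay within 7 mm of fully home, the door is shut to within 0.04 rad (7 mm at its free edge), the drawer is shut to within 6 mm, and the bystanders are within 30 mm of where they stood (x of case_center in the frame of bay above 0.078 m and value of joint door below 0.04 rad and value of joint drawer below 0.006 m); the robot touches nothing.
It fails at once if the case is lifted or tipped instead of being pushed (height (world z) of case_center above 0.085 m or angle between case_center's own z axis and vertical above 0.3 rad).
It fails at once if the spray can is knocked, moved or lifted (distance of spray_center from where it was at the start of the episode above 0.03 m or angle between spray_center's own z axis and vertical above 0.5 rad).
It fails at once if the jar is knocked, moved or lifted (distance of jar_center from where it was at the start of the episode above 0.03 m or angle between jar_center's own z axis and vertical above 0.5 rad).
It fails at once if the carton is knocked, moved or lifted (distance of carton_center from where it was at the start of the episode above 0.03 m or angle between carton_center's own z axis and vertical above 0.5 rad).
It also fails if it takes over 64 s, if anything falls off the work surface, if the arm or the gripper's body presses on something with over 40 N, if the wrist force passes 120 N, or if a joint passes its speed limit or range.

## Working session

There is one attempt and no reset: what is moved stays moved. The work goes in short steps, Python scripts to look and compute and a tool call to move; the robot and the scene stay as the last step left them, time stands still between calls to the robot, and variables do not carry over. Pictures are saved under pics/ and viewed, at most 10 in all, crops included, and the job is handed in when it is done.

Besides the shell and the picture viewer there is one more tool, called after "Call:" as name([rows], argument=value, ...), one row to a line, values as JSON. drive_tool: Moves the arm, as the interface text tells. Its arguments: {"type":"object","properties":{"delta_pos":{"type":"array","items":{"type":"array","items":{"type":"number"}}},"yaw":{"type":"array","items":{"type":"number"}},"grip":{"type":"array","items":{"type":"number"}}},"required":["delta_pos","yaw","grip"]}

```bash
mkdir -p pics; ls; python3 - <<'E'
from bench import *
import cv2
for n in("side","top"):
    c=camera(n); cv2.imwrite(f"pics/{n}0.png",c["frame"][:,:,::-1])
    R=cv2.Rodrigues(c["rvec"])[0]; print(n,c["mtx"].tolist(),(-R.T@c["tvec"]).round(3),R.round(2).tolist())
s=read_state(); print(s["tool_rot"],s["ee_pos"],s["time_s"])
E
```

```text
pics
side [[460.53106809582533, 0.0, 250.07932866637992], [0.0, 460.53106809582533, 188.5367363890484], [0.0, 0.0, 1.0]] [-0.154  0.958  0.804] [[-0.78, -0.63, 0.01], [-0.35, 0.42, -0.84], [0.52, -0.66, -0.55]]
top [[479.5031458467422, 0.0, 258.4959602695529], [0.0, 479.5031458467422, 191.97602661169188], [0.0, 0.0, 1.0]] [0.318 0.087 1.563] [[-0.02, -1.0, -0.01], [-0.99, 0.02, -0.13], [0.13, 0.01, -0.99]]
[-3.06087853e+00 -7.01853166e-01  3.92744439e-05] [ 0.23955785 -0.49483631  0.25521465] 0.1
```

View pics/side0.png

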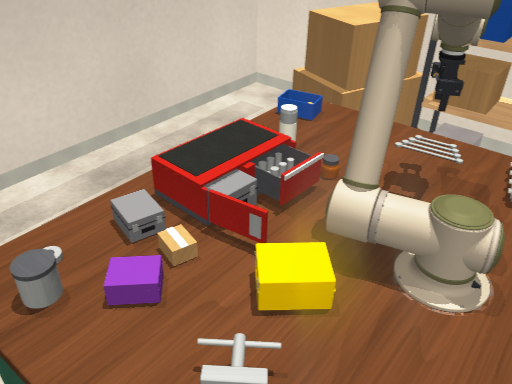

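View pics/top0.png

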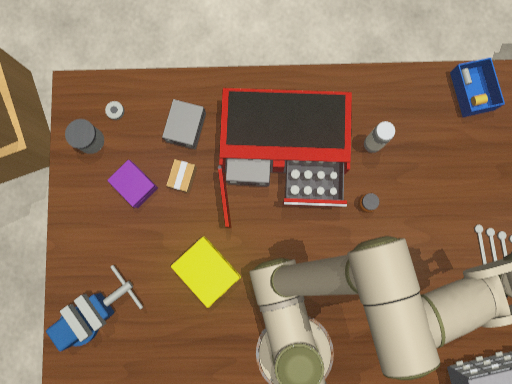

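In both pictures the chest is at top-view (222..351, 90..165). The door is open, running from (221,167) to (228,227), and the drawer is out with its strip at row ~205. There are four case candidates in the top view:
- Grey box in the bay, (248,172)
- Loose grey box, (184,123)
- Purple box, (132,184)
- Yellow box, (206,271)

The purple and yellow ones are excluded. The grey box in the bay fits, since it sticks out of the bay. I'll confirm that in an enlarged crop.

```bash
cat > h.py <<'E'
import numpy as np, cv2
from bench import *
def ray(c,uv,z):
    R=cv2.Rodrigues(c["rvec"])[0]; o=-R.T@np.ravel(c["tvec"])
    d=R.T@np.linalg.inv(c["mtx"])@np.array([uv[0],uv[1],1.]); return (o+d*(z-o[2])/d[2])[:2]
def red(c,lo=70):
    h=cv2.cvtColor(c["frame"],cv2.COLOR_RGB2HSV)
    return (((h[...,0]<5)|(h[...,0]>174))&(h[...,1]>200)&(h[...,2]>lo)).astype(np.uint8)*255
E
python3 - <<'E'
from h import *
c=camera("top"); f=c["frame"][:,:,::-1]
cv2.imwrite("pics/crop1.png",cv2.resize(f[80:240,160:360],None,fx=4,fy=3.75*16/15,interpolation=cv2.INTER_CUBIC)[:600])
m=red(c)
for r in (95,100,110,120,130,140,150,155,160):
    x=np.where(m[r,200:370])[0]+200; print(r,x.min(),x.max())
for col in (230,250,270,300,330,345):
    print(col,[int(i)+80 for i in np.where(m[80:240,col])[0]])
for r in range(166,232,6):
    print(r,np.where(m[r,200:245])[0]+200)
E
```

```text
95 223 350
100 222 350
110 223 350
120 221 350
130 222 350
140 222 348
150 220 347
155 220 349
160 274 348
230 [89, 148, 149]
250 [90, 147, 149, 156]
270 [90, 148, 150, 152, 157]
300 [91, 149, 151, 156, 158]
330 [92, 93, 149, 151, 153, 154, 156, 157]
345 [116, 117, 118, 120, 121, 122, 123, 124, 125, 126, 127, 129, 130, 131, 132, 133, 136, 137, 138, 140, 141, 142, 143, 145, 146, 147, 150, 152, 153, 155, 156, 157, 160]
166 []
172 []
178 []
184 []
190 []
196 [222]
202 [223]
208 [223 224 225 226]
214 [224]
220 [225 226]
226 []
```

View pics/crop1.png

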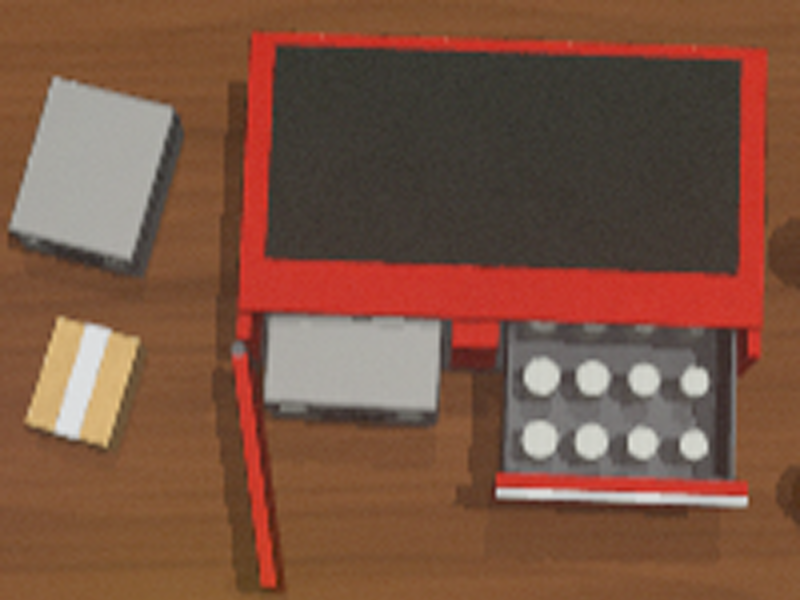

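The crop confirms it. The case is the grey box in the bay (crop 265..438, 318..410). The loose grey box at (100,175) is clearly narrower. The door runs from hinge (238,349) to free edge (270,587), and the drawer strip from (497,493) to (748,503).

```bash
python3 - <<'E'
from h import *
c=camera("top")
P={k:ray(c,(160+a/4,80+b/4),z) for k,(a,b,z) in dict(FL=(240,308,.13),FR=(762,328,.13),BL=(252,33,.13),BR=(768,50,.13),hinge=(238,349,.127),free=(270,587,.127),cL=(265,405,.11),cR=(438,414,.11),sL=(497,493,.125),sR=(748,503,.125),jar=(840,488,.065),can=(892,200,.18),cart=(85,380,.05),cartnear=(105,445,.05),yel=(184,760,.1)).items()}
for k in P: print(k,P[k].round(3))
yv=(P["FL"]-P["FR"]+P["BL"]-P["BR"]);yaw=np.arctan2(-yv[0],yv[1]);print("yaw",yaw,np.linalg.norm(yv)/2)
R=np.array([[np.cos(yaw),-np.sin(yaw)],[np.sin(yaw),np.cos(yaw)]])
o=np.mean([P["FL"]-R@[-.1,.2],P["FR"]-R@[-.1,-.2],P["BL"]-R@[.12,.2],P["BR"]-R@[.12,-.2]],axis=0);print("o",o)
for k in P: print(k,"chest",(R.T@(P[k]-o)).round(3))
for k,p in dict(casehome=(-.12,.1125),casepre=(-.25,.1125),drw=(-.139,-.0965),hinge=(-.132,.197)).items(): print(k,(o+R@p).round(3))
T=cv2.Rodrigues(np.array(read_state()["tool_rot"]))[0];print(T.round(3))
E
```

```text
FL [0.611 0.216]
FR [ 0.587 -0.18 ]
BL [0.828 0.204]
BR [ 0.805 -0.194]
hinge [0.58  0.218]
free [0.399 0.196]
cL [0.539 0.199]
cR [0.529 0.067]
sL [0.466 0.024]
sR [ 0.455 -0.165]
jar [ 0.47  -0.247]
can [ 0.671 -0.271]
cart [0.572 0.348]
cartnear [0.519 0.332]
yel [0.271 0.264]
yaw -0.06011161536869011 0.3977853588141667
o [0.69778917 0.01190658]
FL chest [-0.099  0.198]
FR chest [-0.099 -0.198]
BL chest [0.119 0.2  ]
BR chest [ 0.119 -0.199]
hinge chest [-0.13   0.198]
free chest [-0.309  0.165]
cL chest [-0.169  0.177]
cR chest [-0.171  0.044]
sL chest [-0.232 -0.002]
sR chest [-0.232 -0.191]
jar chest [-0.211 -0.273]
can chest [-0.01  -0.284]
cart chest [-0.146  0.327]
cartnear chest [-0.198  0.308]
yel chest [-0.441  0.226]
casehome [0.585 0.131]
casepre [0.455 0.139]
drw [ 0.553 -0.076]
hinge [0.578 0.216]
[[ 0.9    0.436 -0.   ]
 [ 0.436 -0.9    0.001]
 [ 0.    -0.001 -1.   ]]
```

Sizes agree with the given dimensions: roof width 398 mm against 400, and the hinge at (-0.130, 0.198). The door is at about 1.39 rad, the case is 50 mm out, and the drawer is 93 mm out. First I align the yaw and travel high to a point in front of the drawer.

Call:
drive_tool([
  [0, 0, 0],
  [0, 0, 0],
  [0, 0, 0],
  [0, 0, 0],
  [0, 0, 0],
  [0, 0, 0],
  [0, 0, 0],
  [0, 0, 0],
], yaw=[0.98, 0.98, 0.98, 0.98, 0.98, 0.98, 0, 0], grip=[0, 0, 0, 0, 0, 0, 0, 0])

```text
time_s: 0.87
ee_pos: [0.2396, -0.495, 0.2556]
tool_rot: [-3.14, 0.094, 0.0]
force: [-0.1, -0.2, -0.3]
gripper_width: 0.497
grip_force: 0.0
```

Call:
drive_tool([
  [0.25, -0.8, 0],
  [0.25, -0.8, 0],
  [0.25, -0.8, 0],
  [0.25, -0.8, 0],
  [0.25, -0.8, 0],
  [0.25, -0.8, 0],
  [0.25, -0.8, 0],
  [0.25, -0.8, 0],
  [0.25, -0.8, 0],
  [0.25, -0.8, 0],
], yaw=[0, 0, 0, 0, 0, 0, 0, 0, 0, 0], grip=[0, 0, 0, 0, 0, 0, 0, 0, 0, 0])

```text
time_s: 1.7
ee_pos: [0.3595, -0.1804, 0.2559]
tool_rot: [3.14, -0.094, 0.001]
force: [0.8, -0.9, 0.5]
gripper_width: 0.496
grip_force: 0.0
```

Call:
drive_tool([
  [0.25, -0.8, 0],
  [0.25, -0.8, 0],
  [0.25, -0.8, 0],
  [0.25, -0.5, 0],
  [0, 0, 0],
  [0, 0, 0],
  [0, 0, 0],
], yaw=[0, 0, 0, 0, 0, 0, 0], grip=[0, 0, 0, 0, 0, 0, 0])

```text
time_s: 2.28
ee_pos: [0.4064, -0.069, 0.2557]
tool_rot: [3.14, -0.096, -0.0]
force: [-0.5, -0.4, 0.1]
gripper_width: 0.498
grip_force: 0.0
```

```bash
cat >> h.py <<'E'
def tcp():
    s=read_state(); o=np.array([.6978,.0119]); a=-.0601
    R=np.array([[np.cos(a),-np.sin(a)],[np.sin(a),np.cos(a)]]); T=cv2.Rodrigues(np.array(s["tool_rot"]))[0]
    return "chest",(R.T@(np.array(s["ee_pos"])[:2]-o)).round(4),"z",round(s["ee_pos"][2],4),"yawdeg",round(float(np.degrees(np.arctan2(T[1,0],T[0,0]))),2),"F",np.round(s["force"],1),"t",s["time_s"]
E
python3 -c "
from h import *
print(tcp())"
```

```text
('chest', array([-0.2861, -0.0983]), 'z', np.float64(0.2557), 'yawdeg', -3.49, 'F', array([-0.5, -0.4,  0.1]), 't', 2.2833)
```

Call:
drive_tool([
  [0, 0, 0.7],
  [0, 0, 0.7],
  [0, 0, 0.7],
  [0, 0, 0.7],
  [0, 0, 0.6],
  [0, 0, 0.45],
  [0, 0, 0],
  [0, 0, 0],
], yaw=[0, 0, 0, 0, 0, 0, 0, 0], grip=[0, 0, 0, 0, 0, 0, 0, 0])

```text
time_s: 2.95
ee_pos: [0.4062, -0.0694, 0.1017]
tool_rot: [-3.139, 0.099, 0.002]
force: [0.3, -0.5, 0.1]
gripper_width: 0.5
grip_force: 0.0
```

Call:
drive_tool([
  [0.3, 0, 0],
  [0.3, 0, 0],
  [0.3, 0, 0],
  [0.3, 0, 0],
  [0.3, 0, 0],
  [0.3, 0, 0],
  [0.3, 0, 0],
  [0.3, 0, 0],
  [0.3, 0, 0],
  [0.3, 0, 0],
], yaw=[0, 0, 0, 0, 0, 0, 0, 0, 0, 0], grip=[0, 0, 0, 0, 0, 0, 0, 0, 0, 0])

```text
time_s: 3.78
ee_pos: [0.5265, -0.0765, 0.1034]
tool_rot: [3.14, -0.098, 0.001]
force: [-2.8, 0.9, -1.1]
gripper_width: 0.499
grip_force: 1.4
```

Call:
drive_tool([
  [0.1, 0, 0],
  [0.1, 0, 0],
  [0.1, 0, 0],
  [0.05, 0, 0],
  [0, 0, 0],
  [0, 0, 0],
], yaw=[0, 0, 0, 0, 0, 0], grip=[0, 0, 0, 0, 0, 0])

```text
time_s: 4.28
ee_pos: [0.5403, -0.077, 0.1019]
tool_rot: [3.14, -0.098, 0.001]
force: [-0.1, -0.1, -0.2]
gripper_width: 0.504
grip_force: 0.0
```

```bash
python3 -c "
from h import *
print(tcp())"
```

```text
('chest', array([-0.1519, -0.0982]), 'z', np.float64(0.1019), 'yawdeg', -3.59, 'F', array([-0.1, -0.1, -0.2]), 't', 4.2833)
```

Force doesn't show the stop yet, so I creep forward until it does.

Call:
drive_tool([
  [0.05, 0, 0],
  [0.05, 0, 0],
  [0, 0, 0],
], yaw=[0, 0, 0], grip=[0, 0, 0])

```text
time_s: 4.53
ee_pos: [0.5404, -0.077, 0.1018]
tool_rot: [-3.14, 0.096, 0.015]
force: [-22.3, -2.6, 14.8]
gripper_width: 0.497
grip_force: 11.2
```

Call:
drive_tool([
  [0.05, 0, 0],
  [0, 0, 0],
], yaw=[0, 0], grip=[0, 0])

```text
time_s: 4.7
ee_pos: [0.5404, -0.0769, 0.1018]
tool_rot: [-3.139, 0.095, 0.023]
force: [-34.5, -3.9, 20.4]
gripper_width: 0.496
grip_force: 16.8
```

Drawer is home (hard stop at 34 N). I back off, lift and cross to the front of the case.

Call:
drive_tool([
  [-0.3, 0, 0],
  [-0.6, 0, 0],
  [-0.6, 0, 0],
  [-0.7, 0, 0],
  [0, 0, -0.8],
  [0, 0, -0.8],
  [0, 0, 0],
], yaw=[0, 0, 0, 0, 0, 0, 0], grip=[0, 0, 0, 0, 0, 0, 0])

```text
time_s: 5.28
ee_pos: [0.46, -0.0725, 0.1705]
tool_rot: [3.137, -0.098, 0.014]
force: [1.3, 0.1, 0.9]
gripper_width: 0.502
grip_force: 0.0
```

Call:
drive_tool([
  [0, -0.75, 0],
  [0, -0.75, 0],
  [0, -0.75, 0],
  [0, -0.75, 0],
  [0, -0.75, 0],
  [0, -0.75, 0],
  [0, -0.75, 0],
  [0, 0, 0],
  [0, 0, 0],
], yaw=[0, 0, 0, 0, 0, 0, 0, 0, 0], grip=[0, 0, 0, 0, 0, 0, 0, 0, 0])

```text
time_s: 6.03
ee_pos: [0.4714, 0.1388, 0.1653]
tool_rot: [3.14, -0.094, -0.0]
force: [-0.2, 0.1, 0.5]
gripper_width: 0.501
grip_force: 0.0
```

```bash
python3 -c "
from h import *
print(tcp())
c=camera('top');cv2.imwrite('pics/top2.png',cv2.resize(c['frame'][80:240,160:360,::-1],None,fx=3,fy=3))"
```

```text
('chest', array([-0.2336,  0.1131]), 'z', np.float64(0.1653), 'yawdeg', -3.42, 'F', array([-0.2,  0.1,  0.5]), 't', 6.0333)
```

View pics/top2.png

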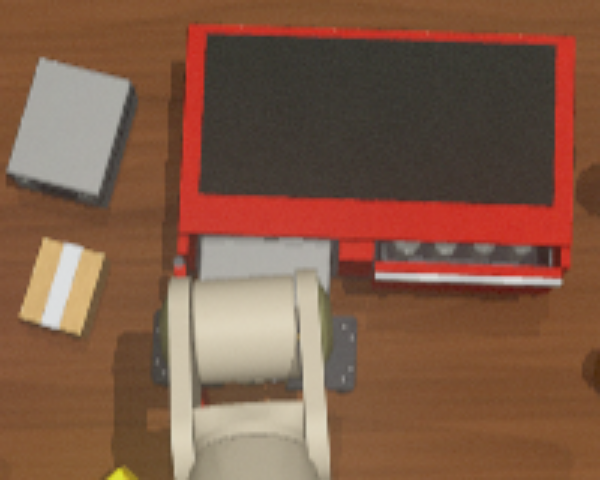

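The drawer strip is now flush with the chest front (crop row ~281), and the gripper is over the ground in front of the case. I go down and push the case.

Call:
drive_tool([
  [0, 0, 0.6],
  [0, 0, 0.6],
  [0, 0, 0.4],
  [0, 0, 0],
  [0, 0, 0],
], yaw=[0, 0, 0, 0, 0], grip=[0, 0, 0, 0, 0])

```text
time_s: 6.5
ee_pos: [0.4715, 0.1368, 0.1016]
tool_rot: [3.14, -0.1, -0.002]
force: [1.4, 0.2, 0.3]
gripper_width: 0.499
grip_force: 0.0
```

Call:
drive_tool([
  [0.25, 0, 0],
  [0.25, 0, 0],
  [0.25, 0, 0],
  [0.25, 0, 0],
  [0.25, 0, 0],
  [0.25, 0, 0],
  [0.25, 0, 0],
  [0.25, 0, 0],
  [0.2, 0, 0],
  [0, 0, 0],
], yaw=[0, 0, 0, 0, 0, 0, 0, 0, 0, 0], grip=[0, 0, 0, 0, 0, 0, 0, 0, 0, 0])

```text
time_s: 7.33
ee_pos: [0.5609, 0.1316, 0.1029]
tool_rot: [-3.14, 0.099, -0.005]
force: [-0.4, 0.3, 0.5]
gripper_width: 0.501
grip_force: 0.0
```

Call:
drive_tool([
  [0.1, 0, 0],
  [0.1, 0, 0],
  [0.05, 0, 0],
  [0, 0, 0],
], yaw=[0, 0, 0, 0], grip=[0, 0, 0, 0])

```text
time_s: 7.67
ee_pos: [0.5692, 0.1316, 0.1021]
tool_rot: [3.14, -0.098, -0.0]
force: [-3.3, 0.2, 2.5]
gripper_width: 0.499
grip_force: 1.4
```

```bash
python3 -c "
from h import *
print(tcp())"
```

```text
('chest', array([-0.1355,  0.1117]), 'z', np.float64(0.1021), 'yawdeg', -3.57, 'F', array([-3.3,  0.2,  2.5]), 't', 7.6667)
```

Call:
drive_tool([
  [0.06, 0, 0],
  [0.06, 0, 0],
  [0, 0, 0],
], yaw=[0, 0, 0], grip=[0, 0, 0])

```text
time_s: 7.92
ee_pos: [0.5716, 0.1315, 0.102]
tool_rot: [3.14, -0.097, -0.01]
force: [-16.0, -1.2, 11.3]
gripper_width: 0.504
grip_force: 7.9
```

Call:
drive_tool([
  [0.04, 0, 0],
  [0, 0, 0],
], yaw=[0, 0], grip=[0, 0])

```text
time_s: 8.08
ee_pos: [0.5716, 0.1315, 0.102]
tool_rot: [3.139, -0.097, -0.016]
force: [-23.0, -0.6, 15.7]
gripper_width: 0.502
grip_force: 11.6
```

Case is home: TCP at chest x -0.133, 23 N against the stop, held over 0.2 s. I back off, lift, shut the fingers and go over to the outer side of the door.

Call:
drive_tool([
  [-0.3, 0, 0],
  [-0.7, 0, 0],
  [-0.8, 0, 0],
  [-0.8, 0, 0],
  [0, 0, -0.8],
  [0, 0, -0.8],
  [0, 0, -0.2],
  [0, 0, 0],
], yaw=[0, 0, 0, 0, 0, 0, 0, 0], grip=[0, 0, -1, -1, -1, -1, -1, -1])

```text
time_s: 8.75
ee_pos: [0.4732, 0.1378, 0.176]
tool_rot: [-3.14, 0.098, -0.01]
force: [0.4, -0.1, -0.2]
gripper_width: 0.071
grip_force: 0.0
```

Call:
drive_tool([
  [-0.2, -0.6, 0],
  [-0.2, -0.6, 0],
  [-0.2, -0.6, 0],
  [-0.2, -0.6, 0],
  [-0.2, -0.6, 0],
  [0, -0.15, 0],
  [0, 0, 0],
  [0, 0, 0],
], yaw=[0, 0, 0, 0, 0, 0, 0, 0], grip=[-1, -1, -1, -1, -1, -1, -1, -1])

```text
time_s: 9.42
ee_pos: [0.44, 0.2655, 0.1728]
tool_rot: [3.139, -0.097, -0.001]
force: [0.6, -0.2, 1.2]
gripper_width: 0.006
grip_force: 0.0
```

```bash
python3 -c "
from h import *
print(tcp())
c=camera('side');cv2.imwrite('pics/side2.png',c['frame'][100:300,80:380,::-1].repeat(2,0).repeat(2,1))"
```

```text
('chest', array([-0.2726,  0.2376]), 'z', np.float64(0.1728), 'yawdeg', -3.55, 'F', array([ 0.6, -0.2,  1.2]), 't', 9.4167)
```

View pics/side2.png

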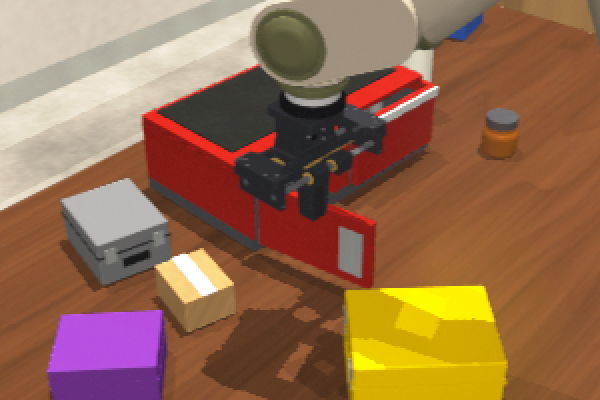

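The door is unmoved (crop hinge (258,220), free edge (375,255)) and the fingers hang outside it. I go down and swing it.

Call:
drive_tool([
  [0, 0, 0.6],
  [0, 0, 0.6],
  [0, 0, 0.58],
  [0, 0, 0],
  [0, 0, 0],
], yaw=[0, 0, 0, 0, 0], grip=[-1, -1, -1, -1, -1])

```text
time_s: 9.88
ee_pos: [0.44, 0.265, 0.1022]
tool_rot: [3.139, -0.1, -0.003]
force: [1.0, -0.0, 0.6]
gripper_width: 0.008
grip_force: 0.0
```

Call:
drive_tool([
  [0, 0.34, 0],
  [0, 0.34, 0],
  [0, 0.34, 0],
  [0, 0.35, 0],
  [0, 0.35, 0],
  [0.09, 0.25, 0],
  [0.09, 0.25, 0],
  [0.09, 0.25, 0],
  [0.09, 0.25, 0],
  [0, 0, 0],
], yaw=[0, 0, 0, 0, 0, 0, 0, 0, 0, 0], grip=[-1, -1, -1, -1, -1, -1, -1, -1, -1, -1])

```text
time_s: 10.72
ee_pos: [0.4483, 0.1549, 0.1027]
tool_rot: [3.14, -0.1, 0.001]
force: [0.5, 0.3, 0.2]
gripper_width: 0.002
grip_force: 0.0
```

Call:
drive_tool([
  [0.16, 0.21, 0],
  [0.16, 0.21, 0],
  [0.16, 0.21, 0],
  [0.16, 0.22, 0],
  [0.22, 0.16, 0],
  [0.22, 0.16, 0],
  [0.22, 0.16, 0],
  [0.22, 0.15, 0],
  [0, 0, 0],
], yaw=[0, 0, 0, 0, 0, 0, 0, 0, 0], grip=[-1, -1, -1, -1, -1, -1, -1, -1, -1])

```text
time_s: 11.47
ee_pos: [0.5063, 0.0923, 0.1025]
tool_rot: [3.14, -0.1, 0.002]
force: [-0.3, -1.0, -0.8]
gripper_width: -0.001
grip_force: 0.0
```

```bash
python3 -c "
from h import *
print(tcp())
c=camera('side');cv2.imwrite('pics/side3.png',c['frame'][100:300,80:380,::-1].repeat(2,0).repeat(2,1))"
```

```text
('chest', array([-0.196 ,  0.0688]), 'z', np.float64(0.1025), 'yawdeg', -3.64, 'F', array([-0.3, -1. , -0.8]), 't', 11.4667)
```

View pics/side3.png

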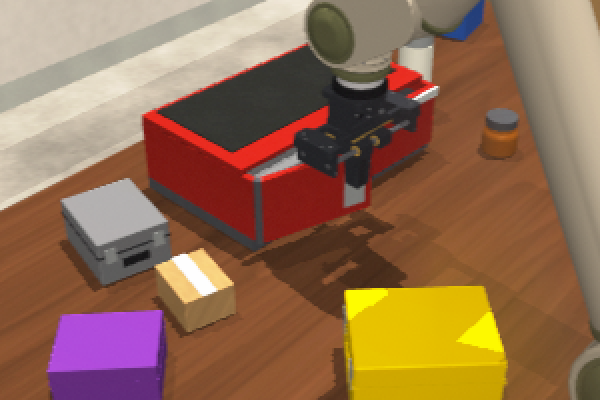

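The door is following and is nearly shut (free edge at crop (368,190)). I finish the push.

Call:
drive_tool([
  [0.2, 0.08, 0],
  [0.2, 0.08, 0],
  [0.2, 0.08, 0],
  [0.2, 0.06, 0],
  [0.15, 0, 0],
  [0.1, 0, 0],
  [0.05, 0, 0],
  [0, 0, 0],
], yaw=[0, 0, 0, 0, 0, 0, 0, 0], grip=[-1, -1, -1, -1, -1, -1, -1, -1])

```text
time_s: 12.18
ee_pos: [0.5479, 0.0789, 0.1025]
tool_rot: [3.14, -0.098, 0.0]
force: [0.4, -0.0, 0.2]
gripper_width: 0.009
grip_force: 0.0
```

Call:
drive_tool([
  [0.06, 0, 0],
  [0.05, 0, 0],
  [0, 0, 0],
], yaw=[0, 0, 0], grip=[-1, -1, -1])

```text
time_s: 12.43
ee_pos: [0.5506, 0.0788, 0.1025]
tool_rot: [3.14, -0.097, -0.006]
force: [-7.2, -0.1, 5.0]
gripper_width: 0.005
grip_force: 3.7
```

```bash
python3 -c "
from h import *
print(tcp())"
```

```text
('chest', array([-0.151,  0.058]), 'z', np.float64(0.1025), 'yawdeg', -3.54, 'F', array([-7.2, -0.1,  5. ]), 't', 12.4333)
```

At the expected shut position with a rising force. One more nudge, then I back off and look.

Call:
drive_tool([
  [0.06, 0, 0],
  [0.02, 0, 0],
  [0, 0, 0],
  [0, 0, 0],
], yaw=[0, 0, 0, 0], grip=[-1, -1, -1, -1])

```text
time_s: 12.77
ee_pos: [0.5506, 0.0789, 0.1025]
tool_rot: [3.14, -0.096, -0.017]
force: [-22.3, -1.7, 14.4]
gripper_width: 0.009
grip_force: 11.7
```

Call:
drive_tool([
  [-0.2, 0, 0],
  [-0.6, 0, 0],
  [-0.8, 0, 0],
  [-0.8, 0, -0.5],
  [-0.8, 0, -0.8],
  [-0.8, 0, -0.8],
  [-0.6, 0, -0.8],
  [0, 0, 0],
  [0, 0, 0],
], yaw=[0, 0, 0, 0, 0, 0, 0, 0, 0], grip=[-1, -1, -1, -1, -1, -1, -1, -1, -1])

```text
time_s: 13.52
ee_pos: [0.3766, 0.0897, 0.2149]
tool_rot: [3.14, -0.097, 0.008]
force: [1.1, -0.3, -0.5]
gripper_width: 0.007
grip_force: 0.0
```

```bash
python3 -c "
from h import *
print(tcp())
a=camera('side')['frame'][80:260,80:380,::-1].repeat(2,0).repeat(2,1)
b=camera('top')['frame'][130:250,180:380,::-1].repeat(3,0).repeat(3,1)
cv2.imwrite('pics/end_s.png',a);cv2.imwrite('pics/end_t.png',b)"
```

```text
('chest', array([-0.3253,  0.0584]), 'z', np.float64(0.2149), 'yawdeg', -3.55, 'F', array([ 1.1, -0.3, -0.5]), 't', 13.5167)
```

View pics/end_s.png

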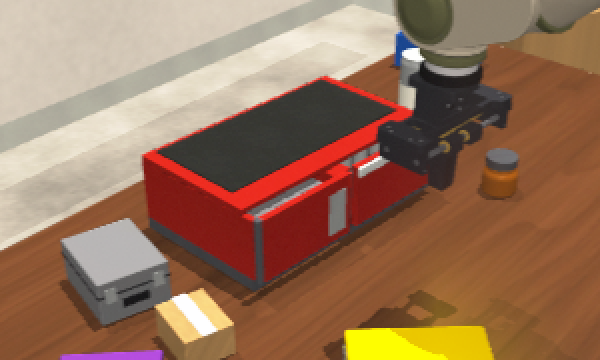

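View pics/end_t.png

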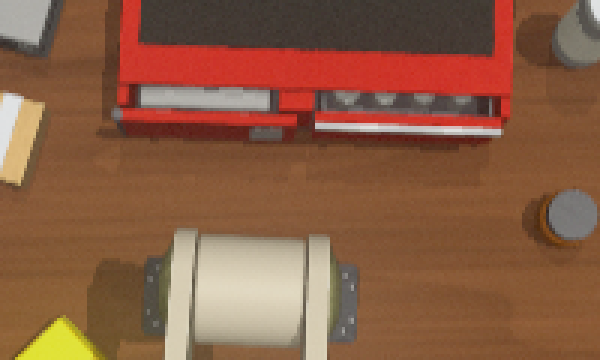

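The door, case and drawer all lie parallel to the chest front. In the top crop the door edge runs (118,112) to (297,120) and the strip (315,125) to (502,133). The can, jar and carton are untouched and the gripper is clear, so I hand in.

```bash
python3 -c "
from bench import *
print(close_job())"
```

```text
the job is handed in; nothing more can be done
None
```

I pushed the drawer home, then the case fully into the bay, and then swung the door shut, each to a firm stop; the spray can, jar and carton were left where they stood, and the job was handed in at about 13.6 s (no verdict was returned).

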